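# Kit the ornaments for a cabinet order

## Task

Gather the four finished ornaments (the carved rosette, the square corner block with the raised bull's-eye, the urn finial and the short half-round bar) into the kit tray, each standing the right way up, centred on the dark outline in the tray that matches its footprint and squared up with it (the round ones may be turned any way). Leave the plain round blank and the plain square blank where they lie: they are not carved yet.

Things in the scene. Friction and masses are not known exactly. Their poses are not given: they have to be found in the camera images.
- rosette_c (a point): Carved wooden rosette: a round flower with eight outer petals and a bud, 52 mm across, straight-sided, 24 mm high at the petals and 31 mm at the bud. The point is on its axis, 13 mm above its underside. It stands flat on the table, as all things do, with at least 20 mm free all round. Its z axis is up. Goes on the flower outline (outline_rose).
- block_c (a point): Square wooden corner block, 46 by 46 mm, 24 mm high, with a raised round bull's-eye on top (38 mm across, about 31 mm high in all). The point is on its middle, 14 mm above its underside. x and y are square to its sides; z is up. Goes on the square outline (outline_block).
- finial_c (a point): Turned wooden urn finial standing on its round foot: foot 40 mm across, body 35 to 36 mm across from 24 to 42 mm above the foot's underside, small knop on top, 65 mm high. The point is on its axis, 32.5 mm above its underside, in the middle of the widest part of the body, the place to grip. Its z axis is up. Goes on the small round outline (outline_finial).
- bar_c (a point): Short half-round turned wooden bar lying on its flat back, 64 mm long (along its x), 24 mm wide (y), 24 mm high, flat upright sides in the lower half, with thin raised bands round it. The point is its centre, 12 mm above its underside. Its z axis is up. Goes on the long narrow outline (outline_bar), lying along it, either way round.
- disc_blank_c (a point): Look-alike, to be left: plain uncarved wooden disc, 51 mm across, 26 mm high, smooth flat top. The point is its centre, 13 mm above its underside.
- square_blank_c (a point): Look-alike, to be left: plain square wooden block, 46 by 46 mm, 28 mm high, flat top without a bull's-eye. The point is its centre, 14 mm above its underside.
- outline_rose (a point): Flower outline with eight scallops, 52 mm across, inlaid in dark wood in a pale 88 mm square board, one of four fixed in two rows (94 mm apart) in a low plywood tray 216 mm square; their order varies. The point is its middle, on the board's flat top, 10 mm above the table; z up. The tray rim, 15 mm above the table, is 55 mm from this middle. For the rosette.
- outline_block (a point): Square outline, 46 by 46 mm, inlaid in dark wood in a pale 88 mm square board, one of four fixed in two rows (94 mm apart) in a low plywood tray 216 mm square; their order varies. The point is its middle, on the board's flat top, 10 mm above the table; z up. The tray rim, 15 mm above the table, is 55 mm from this middle. Its x and y are square to the outline's sides. For the corner block.
- outline_finial (a point): Small plain round outline, 40 mm across, inlaid in dark wood in a pale 88 mm square board, one of four fixed in two rows (94 mm apart) in a low plywood tray 216 mm square; their order varies. The point is its middle, on the board's flat top, 10 mm above the table; z up. The tray rim, 15 mm above the table, is 55 mm from this middle. For the finial.
- outline_bar (a point): Long narrow outline, 64 by 24 mm, its length along x, inlaid in dark wood in a pale 88 mm square board, one of four fixed in two rows (94 mm apart) in a low plywood tray 216 mm square; their order varies. The point is its middle, on the board's flat top, 10 mm above the table; z up. The tray rim, 15 mm above the table, is 55 mm from this middle. For the bar.
Things that resemble listed ones, but are neither listed nor needed, are in the scene too. Leave any blue, green or yellow look-alike of the part that bears rosette_c alone.

How it is judged:
At the end, for the whole second after the job is handed in: Each ornament rests upright (7 degrees) on its own board, centre within 12 mm of its outline's middle; block (any quarter turn) and bar (either way round) within 15 degrees of their outlines; both blanks within 25 mm of where they began (horizontal distance between rosette_c and outline_rose below 0.012 m and z of rosette_c in the frame of outline_rose between 0.009 and 0.017 m and angle between each of rosette_c, block_c, finial_c, bar_c's own z axis and vertical below 0.12 rad and linear speed of each of rosette, block, finial, bar below 0.01 m/s and horizontal distance between block_c and outline_block below 0.012 m and z of block_c in the frame of outline_block between 0.01 and 0.018 m and horizontal distance between finial_c and outline_finial below 0.012 m and z of finial_c in the frame of outline_finial between 0.0285 and 0.0365 m and horizontal distance between bar_c and outline_bar below 0.012 m and z of bar_c in the frame of outline_bar between 0.008 and 0.016 m and (angle between the x axis of block_c and the x axis of outline_block, either way round below 0.26 rad or angle between the x axis of block_c and the y axis of outline_block, either way round below 0.26 rad) and angle between the x axis of bar_c and the x axis of outline_bar, either way round below 0.26 rad and distance of each of disc_blank_c, square_blank_c from where it was at the start of the episode below 0.025 m); the robot touches nothing.
It fails at once if a blank that should be left alone is moved by more than 25 mm (distance of any of disc_blank_c, square_blank_c from where it was at the start of the episode above 0.025 m).
It also fails if it takes over 112 s, if anything falls off the work surface, if the arm or the gripper's body presses on something with over 40 N, if the wrist force passes 120 N, or if a joint passes its speed limit or range.

## Robot

A 6-joint arm with a two-finger parallel gripper is mounted at the origin on the work surface. World frame = base frame: x ahead of the robot, y to its left, z up, the work surface at z = 0. Lengths are in m, angles in rad, forces in N, time in s.
With the tool pointing down it reaches from about 0.2 to 0.875 m from the base axis. Payload 3.4 kg.
Tool frame: the origin (TCP) lies between the finger pads; the fingertips stand 25 mm ahead of it and the grasp point (between the pads) lies 6 mm ahead of it (r.nose_length is the z of the fingertips in the tool frame, in m); z points along the fingers, y is the line along which they close (so a half turn about z gives the same grasp; the last joint's range is limited). The gripper opens to 94 mm and grips with 3 to 60 N. Pads are 16 mm wide; open, the fingers measure 119 mm over their backs; the gripper's body (75 mm by 177 mm) begins 78 mm behind the grasp point.
Start: joints at [-1.455, 0.276, 1.505, -0, 1.361, -0.121], TCP at [0.135, -0.559, 0.23] pointing down, gripper open.
Joint ranges: [-2.89, 2.89], [-0.75, 2.08], [0.22, 2.7], [-1.18, 4.32], [0.11, 2.71], [-2.7, 2.7]. Speed limits (rad/s): [2.57, 2.57, 3.14, 3.14, 3.14, 3.14].

## Interface

Orientations are given as a unit quaternion [w, x, y, z].
In Python, from plant import r, gripper_to, inverse_kinematics, vision, models, telemetry gives the robot as it stands. Calls block until the motion is done:
- r.move_to(position, orientation): joint-space move of the TCP to a pose.
- r.move_l(position, rot=None, vel=0.15, guard=None): straight line of the TCP; rot=None keeps the orientation; vel is the mean speed in m/s. With guard (N) it stops when the force on the tool has changed by that much, and returns True; else False.
- r.movej(angles): joint-space move.
- gripper_to(opening, f_grip=None): finger opening in m; f_grip is the grip in N (None keeps the last); returns when the fingers have stopped.
- r.hold(seconds).
- inverse_kinematics(position, orientation): joint angles nearest the present ones, or None.
- vision.snapshot(name): name is "side" or "top"; returns the picture (384x512x3 uint8, red, green, blue); there is no depth.
- vision.get_calibration(name): a dict with "fx", "fy", "cx", "cy" (pixels), "position" and "orientation" of the camera in the world. Camera axes: x right, y down, z forward; pixel columns grow to the right and rows downward; lengths in m; the calibration is good to about 2 mm. A picture is of the moment at which its call begins. get_calibration takes no time and is no camera call.
A pose or a line that the arm cannot do raises r.PlanningError and nothing moves.
- r.sign_off(): hands the job in; it is judged then, once.
Trained networks look in the newest picture that a camera, given by its name, has taken for a name from the list of things; names that differ only in an ending like _2 or _b are one class to them, and where a whole thing is asked for, a point or a joint stands for the part that bears it (a point fixed in the world has none). Each returns a list of dicts, best first, with "score" (0 to 1); they miss things now and then, are a little off and sometimes report something else, mostly with a low value. They report only what shows in the picture. A call takes as long as a camera call. They do not tell look-alikes from the thing itself.
- models.boxes_of(thing, camera): "at" ([x, y, z] in m, in world coordinates, good to about 4 mm: the middle of the surface that is visible of it).
- models.regions_of(thing, camera): "pixels" (384x512 bool, what is visible of it).
- models.mark_of(thing, camera): "at" ([x, y, z] in m, in world coordinates, good to about 4 mm: a listed point, or the origin of a listed thing).
Readings, each from a call of its own:
- telemetry.current_t(): time.
- telemetry.current_joints(): joint angles.
- telemetry.current_dq(): joint speeds.
- telemetry.current_joint_efforts(): joint torques, N m.
- telemetry.current_ee_pos(): TCP position.
- telemetry.current_tool_rot(): TCP orientation.
- telemetry.current_wrist_force(): force on the tool from outside, world axes, zero at the start.
- telemetry.current_torque(): the same for the moment, N m.
- telemetry.current_opening(): finger opening in m.
- telemetry.current_finger_force(): force on a finger pad.
Only numpy, scipy, OpenCV 4.12 (cv2) and the standard library are available. Lean on these libraries where they do the work, as an engineer would, in place of code of your own. Each camera call takes 0.05 s, during which the arm holds its last target. There are 200 camera calls.

## Working session

There is one attempt and no reset: what is moved stays moved. The work goes in short steps, each a Python script; the robot and the scene stay as the last script left them, time stands still between calls to the robot, and variables do not carry over. Pictures are saved under pics/ and viewed, at most 14 in all, crops included, and the job is handed in when it is done.

```bash
ls; mkdir -p pics; python3 - <<'E'
from plant import *
import cv2
for n in("top","side"):
    im=vision.snapshot(n); cv2.imwrite(f"pics/{n}0.png",im[:,:,::-1]); print(n,vision.get_calibration(n))
print(telemetry.current_t(),r.nose_length)
E
```

```text
pics
top {'fx': 480.6710646119331, 'fy': 480.6710646119331, 'cx': 253.74021348461153, 'cy': 195.76696260241314, 'position': array([ 0.39344576, -0.02877761,  1.19128672]), 'orientation': array([ 0.03390038, -0.6962803 ,  0.71581234, -0.0407088 ])}
side {'fx': 447.4585441940248, 'fy': 447.4585441940248, 'cx': 258.6910037916309, 'cy': 191.83825968072372, 'position': array([0.06575069, 0.834056  , 0.78885551]), 'orientation': array([ 0.09992471, -0.22253283,  0.86869208, -0.43112441])}
0.1 0.025
```

View pics/top0.png

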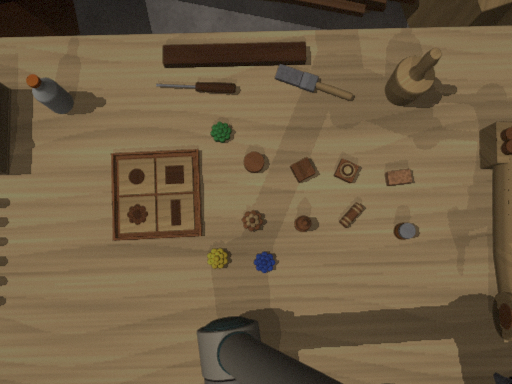

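View pics/side0.png

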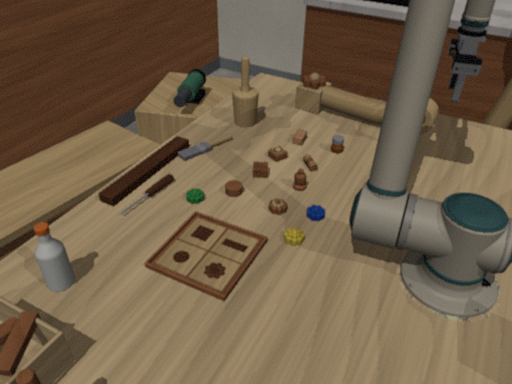

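Top view: the true rosette is the brown petalled one at (253,220). Its look-alikes are green (221,132), yellow (218,258), blue (265,262) and the disc blank (254,162). The bull's-eye block is at (347,170), and the plain square blank is at (304,170). The finial is at (303,224), and the banded bar is at (352,214), with a reddish stray block at (400,177). Tray outlines: round (137,176), square (175,175), flower (137,214), bar (176,212).

```bash
cat > h.py <<'E'
import numpy as np, cv2
from scipy.spatial.transform import Rotation as R
from plant import r, gripper_to, inverse_kinematics, vision, models, telemetry
cal={n:vision.get_calibration(n) for n in("top","side")}
def rot(c): return R.from_quat(np.roll(c["orientation"],-1)).as_matrix()
def ray(n,u,v):
    c=cal[n]; d=rot(c)@[(u-c["cx"])/c["fx"],(v-c["cy"])/c["fy"],1]; return c["position"],d/np.linalg.norm(d)
def onz(n,u,v,z):
    p,d=ray(n,u,v); return p+d*(z-p[2])/d[2]
def px(n,P):
    c=cal[n]; q=rot(c).T@(np.asarray(P)-c["position"]); return np.array([c["fx"]*q[0]/q[2]+c["cx"],c["fy"]*q[1]/q[2]+c["cy"]])
def tri(a,b):
    (p,d),(q,e)=ray("top",*a),ray("side",*b)
    s,t=np.linalg.lstsq(np.c_[d,-e],q-p,rcond=None)[0]; A,B=p+s*d,q+t*e
    return (A+B)/2,np.linalg.norm(A-B)
E
python3 - <<'E'
from h import *
np.set_printoptions(precision=3,suppress=True)
guess=dict(rosette_c=(253,220,.013),block_c=(347,170,.014),finial_c=(303,224,.0325),bar_c=(352,214,.012),disc_blank_c=(254,162,.013),square_blank_c=(304,170,.014),outline_rose=(137,214,.01),outline_block=(175,175,.01),outline_finial=(137,176,.01),outline_bar=(176,212,.01))
print(telemetry.current_t())
for k,(u,v,z) in guess.items():
    P=onz("top",u,v,z); out=[]
    for n in("top","side"):
        m=models.mark_of(k,n); m=[x for x in m if np.linalg.norm(np.array(x["at"])-P)<.04]
        out.append(np.array(m[0]["at"]) if m else None)
    t=tri(px("top",out[0]),px("side",out[1])) if out[0] is not None and out[1] is not None else None
    print(k,P,*out,"TRI",t)
print(telemetry.current_t())
a=cv2.imread("pics/top0.png")[120:280,100:425]; cv2.imwrite("pics/c1.png",cv2.resize(a,None,fx=2.4,fy=2.4,interpolation=cv2.INTER_CUBIC))
E
```

```text
0.1
rosette_c [ 0.458 -0.038  0.013] [ 0.46  -0.033  0.012] [ 0.459 -0.038  0.011] TRI (array([ 0.458, -0.033,  0.015]), np.float64(0.0022613242061580137))
block_c [ 0.576 -0.275  0.014] [ 0.575 -0.271  0.013] [ 0.573 -0.272  0.018] TRI (array([ 0.573, -0.27 ,  0.02 ]), np.float64(0.0011230978467342446))
finial_c [ 0.444 -0.159  0.032] [ 0.445 -0.156  0.034] [ 0.445 -0.159  0.033] TRI (array([ 0.444, -0.156,  0.034]), np.float64(0.0013710321761690417))
bar_c [ 0.467 -0.282  0.012] [ 0.468 -0.279  0.011] [ 0.46  -0.281  0.011] TRI (array([ 0.464, -0.281,  0.01 ]), np.float64(0.008551934704125722))
disc_blank_c [ 0.602 -0.045  0.013] [ 0.601 -0.044  0.014] [ 0.602 -0.044  0.011] TRI (array([ 0.602, -0.044,  0.012]), np.float64(0.00015362034005637624))
square_blank_c [ 0.579 -0.168  0.014] [ 0.58  -0.159  0.015] [ 0.578 -0.161  0.013] TRI (array([ 0.579, -0.159,  0.014]), np.float64(0.0023523036079830056))
outline_rose [0.481 0.246 0.01 ] [0.477 0.247 0.008] [0.484 0.247 0.006] TRI (array([0.48 , 0.248, 0.009]), np.float64(0.005783685869744799))
outline_block [0.576 0.152 0.01 ] [0.575 0.155 0.015] None TRI None
outline_finial [0.576 0.246 0.01 ] [0.575 0.247 0.009] [0.576 0.248 0.008] TRI (array([0.575, 0.248, 0.007]), np.float64(0.0017426367997854645))
outline_bar [0.484 0.15  0.01 ] [0.483 0.154 0.009] [0.481 0.154 0.009] TRI (array([0.482, 0.154, 0.009]), np.float64(0.0020118721153164266))
1.1
```

View pics/c1.png

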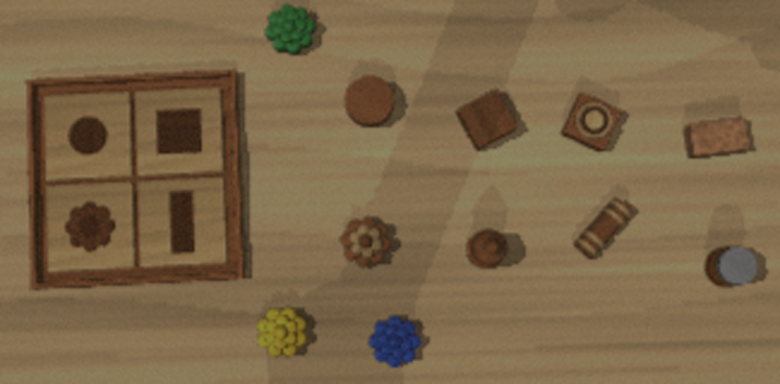

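The crop confirms the choices: carved brown rosette (crop 367,241), bull's-eye block (594,121), finial (487,247), banded bar (605,228), with the tray outlines as listed. Next I measure yaws and refine the centres from masks.

```bash
python3 - <<'E'
from h import *
np.set_printoptions(precision=3,suppress=True)
im=cv2.imread("pics/top0.png"); g=im.max(axis=2)
def rect(M,z):
    ys,xs=np.nonzero(M); W=np.array([onz("top",x,y,z)[:2] for x,y in zip(xs,ys)],np.float32)*1000
    c,wh,a=cv2.minAreaRect(W); return "mean",W.mean(0),"rect",np.array(c),np.array(wh),a
for k,u,v,z in [("rosette_c",253,220,.024),("block_c",347,170,.022),("finial_c",303,224,.0325),("bar_c",352,214,.012),("disc_blank_c",254,162,.026),("square_blank_c",304,170,.028)]:
    for m in models.regions_of(k,"top"):
        ys,xs=np.nonzero(m["pixels"])
        if len(xs) and np.hypot(xs.mean()-u,ys.mean()-v)<12: print(k,len(xs),*rect(m["pixels"],z)); break
for k,u,v in [("rose",137,214),("block",175,175),("finial",137,176),("bar",176,212)]:
    sub=np.zeros(g.shape,np.uint8); w=g[v-15:v+16,u-15:u+16]; t,b=cv2.threshold(w,0,255,cv2.THRESH_OTSU+cv2.THRESH_BINARY_INV)
    n,l,s,c=cv2.connectedComponentsWithStats(b); i=l[15,15]; sub[v-15:v+16,u-15:u+16]=(l==i)
    print(k,t,*rect(sub,.01))
    # side: project
    print("  side px",px("side",onz("top",u,v,.01)))
E
```

```text
rosette_c 331 mean [457.903 -34.969] rect [458.411 -35.196] [48.328 48.278] 12.417116165161133
block_c 392 mean [ 574.142 -270.436] rect [ 574.498 -270.42 ] [47.823 51.246] 63.641326904296875
finial_c 181 mean [ 446.784 -156.192] rect [ 446.873 -156.194] [33.816 33.845] 87.87139129638672
bar_c 299 mean [ 464.745 -277.785] rect [ 465.444 -278.241] [28.376 68.621] 47.94051742553711
square_blank_c 419 mean [ 579.187 -161.483] rect [ 579.319 -161.527] [49.094 54.667] 28.23413848876953
rose 98.0 mean [481.483 245.934] rect [481.421 245.626] [47.923 48.041] 20.548847198486328
  side px [214.694 270.146]
block 94.0 mean [577.582 154.037] rect [577.995 154.271] [44.655 45.328] 89.2787857055664
  side px [203.478 232.546]
finial 95.0 mean [575.454 247.744] rect [575.638 248.261] [39.558 35.032] 88.45243072509766
  side px [181.559 255.768]
bar 94.0 mean [483.469 151.73 ] rect [483.687 151.534] [22.136 64.038] 89.4292221069336
  side px [234.859 244.593]
```

```bash
cat >> h.py <<'E'
def q(psi):
    c,s=np.cos(np.radians(psi)),np.sin(np.radians(psi))
    return np.roll(R.from_matrix(np.array([[-s,c,0],[c,s,0],[0,0,-1]])).as_quat(),1)
def pose(xy,z,psi):
    "joint move above xy; of the two half turns take the one with less last-joint travel"
    best=None
    j0=np.array(telemetry.current_joints())
    for p in(psi,psi+180):
        j=inverse_kinematics([*xy,z],q(p))
        if j is not None and (best is None or abs(np.array(j)-j0).max()<best[0]): best=(abs(np.array(j)-j0).max(),p)
    r.move_to([*xy,z],q(best[1]))
def pickplace(a,pa,b,pb,zt,op,w,hi=.15,f=25):
    "a,b xy of pick/place; pa,pb yaw of closing line; zt TCP height over underside; op opening; w expected width"
    gripper_to(op); pose(a,hi,pa)
    if r.move_l([*a,zt],vel=.12,guard=15): print("touched early",telemetry.current_ee_pos())
    gripper_to(0.,f); o=telemetry.current_opening(); print("grip",o,"expect",w)
    if o<w-.008: gripper_to(op); r.move_l([*a,hi]); print("MISSED"); return
    r.move_l([*a,hi],vel=.15); print("lifted",telemetry.current_opening(),telemetry.current_finger_force())
    pose(b,hi,pb)
    r.move_l([*b,zt+.025],vel=.15)
    print("contact",r.move_l([*b,zt+.0105],vel=.04,guard=5),telemetry.current_ee_pos())
    gripper_to(o+.022); r.move_l([*b,hi],vel=.2); print("t",telemetry.current_t())
E
python3 - <<'E'
from h import *
pickplace((.4585,-.035),90,(.4815,.246),90,.028,.074,.050)
im=vision.snapshot("side"); cv2.imwrite("pics/s1.png",im[:,:,::-1])
E
```

```text
grip 0.050558850544129036 expect 0.05
lifted 0.05034088035819819 24.99986708164215
contact True [0.4813927  0.24600819 0.03812291]
t 10.3417
```

View pics/s1.png

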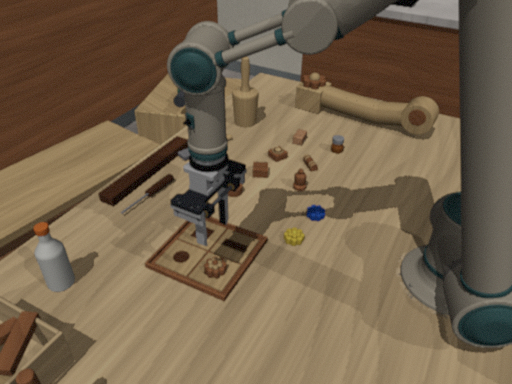

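The rosette is upright on the flower outline at (215,266), and it touched down at the expected height. Next are the block, bar and finial.

```bash
python3 - <<'E'
from h import *
pickplace((.574,-.271),63.6,(.577,.154),90,.028,.070,.046)
pickplace((.465,-.279),47,(.4835,.1525),90,.028,.050,.024)
pickplace((.4455,-.157),90,(.5755,.248),90,.041,.066,.0355,hi=.17)
r.move_to([.40,-.30,.25],q(90))
for n in("top","side"): cv2.imwrite(f"pics/{n}2.png",vision.snapshot(n)[:,:,::-1])
print(telemetry.current_t())
a=cv2.imread("pics/top2.png")[120:280,100:425]; cv2.imwrite("pics/c2.png",cv2.resize(a,None,fx=2.4,fy=2.4,interpolation=cv2.INTER_CUBIC))
np.set_printoptions(precision=3,suppress=True)
for k in("rosette_c","block_c","finial_c","bar_c"):
  for n in("top","side"):
    print(k,n,[(np.array(m["at"]),round(m["score"],2)) for m in models.mark_of(k,n) if m["at"][1]>.1])
E
```

```text
grip 0.045431950147413636 expect 0.046
lifted 0.0457710039809602 24.999869763851166
contact True [0.5769776  0.15404771 0.03833999]
t 19.2333
grip 0.023700381360706717 expect 0.024
lifted 0.02381343540871199 24.994191527366638
contact True [0.48343087 0.15244537 0.03827929]
t 28.0917
grip 0.03518880785098854 expect 0.0355
lifted 0.03508491045822378 24.999789353370545
contact True [0.57535449 0.24812929 0.05109974]
t 36.7833
40.3917
rosette_c top [(array([0.479, 0.246, 0.023]), 0.66)]
rosette_c side [(array([0.483, 0.244, 0.024]), 0.86)]
block_c top [(array([0.576, 0.154, 0.022]), 0.9)]
block_c side [(array([0.578, 0.159, 0.026]), 0.75)]
finial_c top [(array([0.58 , 0.246, 0.047]), 0.76)]
finial_c side [(array([0.576, 0.249, 0.042]), 0.83)]
bar_c top [(array([0.485, 0.15 , 0.021]), 0.72)]
bar_c side [(array([0.478, 0.152, 0.02 ]), 0.61)]
```

View pics/c2.png

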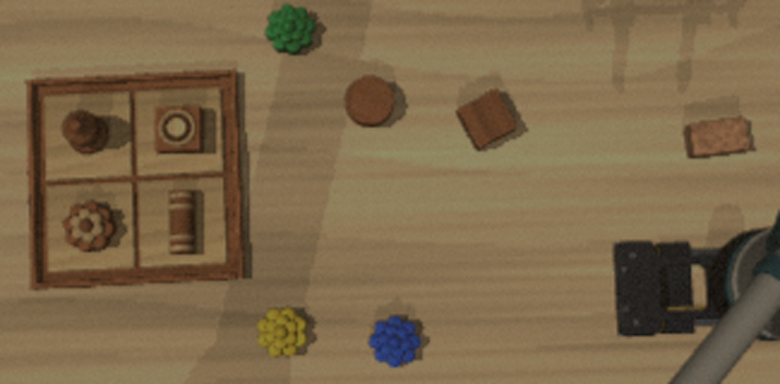

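View pics/side2.png

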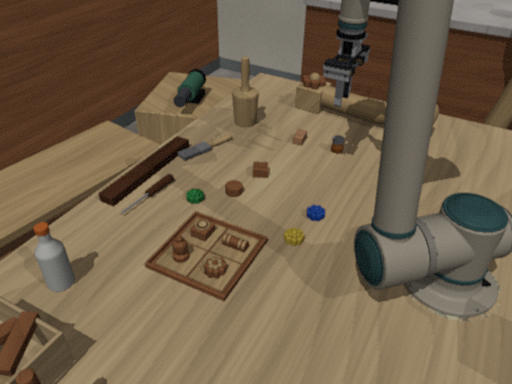

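All four ornaments are upright on their outlines: in the crop, finial (86,131), block (178,128), rosette (90,225) and bar (182,222). They are squared up and within about 5 mm, and the blanks at (370,100) and (488,119) haven't moved. The arm is clear, so I'm handing in.

```bash
python3 -c "
from plant import r
print(r.sign_off())"
```

```text
the job is handed in; nothing more can be done
None
```

I placed all four ornaments upright and squared on their matching outlines, each measuring within about 6 mm of centre, left both blanks where they were, and handed the job in at about 41 s; the hand-in returned no verdict.

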